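# Stand the specimen chart on its kickstand

### The job

Clear the jar off the dark rubber pad and stand it upright on open bench. Take the chart with the hinged leg out of the rack, fold its leg out fully to the stop, and stand the chart on that leg in the middle of the pad, square to the pad and with its face towards the robot. Leave the plain board in the rack and the cup, bottle and low cup where they are.

Things in the scene. Friction and masses are not known exactly. Their poses are not given: they have to be found in the camera images.
- chart: White board 120 wide (y) x 8 thick (x) x 150 high (z), silhouettes on its face, with a tab 60 wide, 8 thick, 40 high on top (190 overall). Origin: centre of the lower edge's underside; z up the board, -x out of the face, +x out of the back (leg side). 0.3 kg. Starts upright in either rack slot, face to the robot side. On its fully open leg it leans back (top to +x) 0.35 rad.
- chart_tab (a point): Middle of the chart's carrying tab, 172 mm above the lower edge: the place to pinch it, across its 8 mm thickness.
- chart_leg (a joint): Hinge of the chart's kickstand leg, axis along the chart's y, 10 mm behind the board's mid-plane and 140 mm above its lower edge. 0 = folded against the back, 0.698 = fully out at the stop (foot swings to the chart's +x); starts at 0 to 0.12. Friction of about 0.06 N m keeps it where it is left; no spring, no latch.
- leg_rod (a point): Centre of a round steel rod, 10 mm thick, 180 long along the chart's y, fixed across the leg 30 mm from the hinge; folded, it is 10 mm behind the board's mid-plane and 110 mm above the lower edge. It sticks out 30 mm past both sides of the board, to be pushed backwards (+x of the chart) there: 19 mm of travel opens the leg. Its ends are 12 mm thick.
- leg_foot (a point): Axis of the leg's round rubber foot (10 mm thick, 50 long), 132.5 mm from the hinge. The leg is an aluminium plate 50 wide, 6 thick. When the chart stands on its open leg, it rests on the board's back lower edge and on the foot, the foot 99 mm behind that edge.
- plain_board: White board with the same outline, tab and thickness as the chart, with no leg and no rod, in the rack's other slot. To be left there. Origin and axes as for the chart.
- rack: Fixed grey rack, 155 (x) x 140 (y), floor 6 thick, two slots along its y at x = -56 and +56 mm. Posts and walls up to 47 mm above the bench hold each board's lowest 41 mm at its two side ends only (12 mm gap for 8 mm boards; the middle 88 mm is open for the leg). Boards lift straight up. Origin: centre of the underside.
- pad: Fixed black rubber pad, 160 (x) x 210 (y) x 3 high, with a thin steel line along its front edge (its -x side, towards the robot). Origin at the centre of the underside.
- jar: Round screw-cap jar with a white cap, 54 mm in diameter, 95 high, standing on the pad at the start. Origin at the centre of its underside, z up.
- cup: White tall lidded cup, 97 mm at the widest, 164 high, standing beside the pad; not to be disturbed. Origin at the centre of its underside.
- bottle: White square-shouldered plastic bottle, 61 x 72 x 167 high, standing beside one end of the rack (which end varies); not to be disturbed. Origin at the centre of its underside.
- low_cup: White open cup, 73 mm across, 49 high, standing beside the other end of the rack; not to be disturbed. Origin at the centre of its underside.

How it is judged:
At the end, for the whole second after the job is handed in: Leg within 0.08 rad of its stop; chart stands on lower edge and foot on the pad, leaning back 0.25-0.45 rad, facing the pad's front, square within 0.22 rad, centred within about 30 mm (35 sideways). Jar upright on the bench, wholly off the pad. All at rest (value of joint chart_leg above 0.62 rad and angle between chart's own z axis and vertical between 0.25 and 0.45 rad and angle between chart's own y axis and vertical between 1.5 and 1.64 rad and height (world z) of chart below 0.012 m and height (world z) of leg_foot below 0.016 m and angle between the y axis of chart and the y axis of pad, either way round below 0.22 rad and x of chart in the frame of pad between -0.085 and -0.02 m and x of leg_foot in the frame of pad between 0.015 and 0.08 m and y of chart in the frame of pad between -0.035 and 0.035 m and contact force between chart and pad above 0.5 N and linear speed of each of chart, jar below 0.02 m/s and angle between jar's own z axis and vertical below 0.1 rad and height (world z) of jar between -0.01 and 0.0025 m and (x of jar in the frame of pad above 0.105 m or x of jar in the frame of pad below -0.105 m or y of jar in the frame of pad above 0.13 m or y of jar in the frame of pad below -0.13 m)); the robot touches nothing.
It fails at once if the plain board is moved by more than 30 mm (distance of plain_board from where it was at the start of the episode above 0.03 m).
It fails at once if the cup is moved by more than 30 mm or tipped (distance of cup from where it was at the start of the episode above 0.03 m or angle between cup's own z axis and vertical above 0.35 rad).
It fails at once if the bottle is moved by more than 30 mm or tipped (distance of bottle from where it was at the start of the episode above 0.03 m or angle between bottle's own z axis and vertical above 0.35 rad).
It fails at once if the low cup is moved by more than 30 mm or tipped (distance of low_cup from where it was at the start of the episode above 0.03 m or angle between low_cup's own z axis and vertical above 0.35 rad).
It fails at once if the jar is knocked over (angle between jar's own z axis and vertical above 0.8 rad).
It also fails if it takes over 66 s, if anything falls off the work surface, if the arm or the gripper's body presses on something with over 40 N, if the wrist force passes 120 N, or if a joint passes its speed limit or range.

### The arm

A 7-joint arm with a two-finger parallel gripper is mounted at the origin on a cart in front of the work surface, level with it; the furniture and walls round the work are solid. World frame = base frame: x ahead of the robot, y to its left, z up, the work surface at z = 0. Lengths are in m, angles in rad, forces in N, time in s.
With the tool pointing down it reaches from about 0.425 to 0.95 m from the base axis. Payload 4.7 kg.
Tool frame: the origin (TCP) lies where the fingers leave the gripper's body, on its centre line; the fingertips stand 73 mm ahead of it and the grasp point (between the pads) lies 54 mm ahead of it; z points along the fingers, y is the direction in which the jaws open and shut (so a half turn about z gives the same grasp; the last joint's range is limited). The gripper opens to 85 mm and grips with 20 to 120 N. Pads are 22 mm wide; open, the fingers measure 114 mm over their backs; the gripper's body (76 mm by 85 mm) begins 54 mm behind the grasp point. The pads swing forward as they close: fully open they stand 13 mm farther back than shut.
Start: joints at [1.14, 0.469, -0.049, 1.532, 0.024, 1.141, -0.082], TCP at [0.264, -0.621, 0.304] pointing down, gripper open.
Joint ranges: [-2.59, 2.59], [-0.33, 1.99], [-1.39, 1.29], [0.1, 2.45], [-1.04, 4.18], [0.21, 1.99], [-2.66, 2.66]. Speed limits (rad/s): [2.57, 2.57, 3.14, 3.14, 3.14, 3.14, 3.14].

### API

Orientations are given as a rotation vector (axis times angle).
In Python, from rig import manip, eyes, finder gives the robot as it stands. The module is installed in compiled form; this text tells all that it offers.
- The arm moves only by the tool play_rows, never from a script. Its argument "targets" is a list of rows, each a list of 3 entries, a list of its own where there are three numbers: the shift along the tool's x, y, z in m, then the turn, a rotation vector about the tool's x, y, z in degrees, then the opening, from -1 (shut) to 1 (fully open). In form: [[[tx, ty, tz], [ax, ay, az], jaw], ...]. A call has 1 to 8 rows; each row shifts and turns the commanded pose from where the row before left it, along the tool's axes as they then stand; what a row does not reach is not made up. A row lasts 1/10 s, in which the tool goes at most 50 mm and 8.59 degrees, less where a joint would pass 70% of its speed; a pose out of reach is approached as far as the arm can. A call is refused whole if a number of a shift passes 0.05 or a number of a turn 8.59, either way. A call with a gripper value outside its range is refused whole. The fingers move at their own pace and stop on an object; the grip force is fixed at half the most. Time passes only in rows, so rows that do not move let the fingers close. It gives the time, the measured TCP pose, the force and the opening at its end, in the units of the state.
- manip.observe(): the state, without advancing time (a new reading comes with each control period).
- eyes.camera(name): name is "scene" or "top" or "wrist"; returns the picture (384x512x3 uint8, red, green, blue); there is no depth.
- eyes.camera_params(name): a dict with "fx", "fy", "cx", "cy" (pixels), "R" (3x3) and "t" (3): a world point X has camera coordinates R X + t. Camera axes: x right, y down, z forward; pixel columns grow to the right and rows downward; lengths in m; the calibration is good to about 2 mm. The wrist camera is an equidistant fisheye: a pixel r from the principal point sees the ray r / f radians off the axis. A picture is of the moment at which its call begins: read the wrist's pose just before it. camera_params takes no time and is no camera call; for the wrist camera it gives the pose at the moment of the call.
- manip.close_job(): hands the job in, once; it reports no verdict.
Trained networks look in the newest picture that a camera, given by its name, has taken for a name from the list of things; names that differ only in an ending like _2 or _b are one class to them, and where a whole thing is asked for, a point or a joint stands for the part that bears it (a point fixed in the world has none). Each returns a list of dicts, best first, with "score" (0 to 1); they miss things now and then, are a little off and sometimes report something else, mostly with a low value. They report only what shows in the picture. A call takes as long as a camera call.
- finder.boxes_of(camera, target): "position" ([x, y, z] in m, in the coordinates of the camera as it stood for that picture, good to about 4 mm: the middle of the surface that is visible of it).
The state is a dict: "t": time; "joints": joint angles; "dq": joint speeds; "tau": joint torques, N m; "position": TCP position; "tcp_rot": TCP orientation; "contact_force": force on the tool from outside, world axes, zero at the start; "torque": the same for the moment, N m; "finger_gap": opening from 0.0 (shut) to 1.0 (fully open).
Only numpy, scipy, OpenCV 4.12 (cv2) and the standard library are available. Lean on these libraries where they do the work, as an engineer would, in place of code of your own. Each camera call takes 0.05 s, during which the arm holds its last target. There are 200 camera calls.

## Working session

There is one attempt and no reset: what is moved stays moved. The work goes in short steps, Python scripts to look and compute and a tool call to move; the robot and the scene stay as the last step left them, time stands still between calls to the robot, and variables do not carry over. Pictures are saved under pics/ and viewed, about 8 in all and at most 12, crops included, and the job is handed in when it is done.

Besides the shell and the picture viewer there is one more tool, called after "Request:" as name([rows], argument=value, ...), one row to a line, values as JSON. play_rows: Moves the arm, as the interface text tells. Its arguments: {"type":"object","properties":{"targets":{"type":"array","items":{"type":"array"}}},"required":["targets"]}

```bash
mkdir -p pics
cat > h.py <<'E'
import numpy as np, cv2
from rig import manip, eyes, finder
np.set_printoptions(precision=4,suppress=True)
def snap(c,fn=None):
    p=eyes.camera_params(c); im=eyes.camera(c)
    if fn: cv2.imwrite('pics/'+fn,im[:,:,::-1])
    return p,im
def find(c,p,names):
    R=np.array(p['R']);t=np.array(p['t'])
    for n in names:
        for d in finder.boxes_of(c,n)[:2]:
            print(c,n,round(d['score'],2),R.T@(np.array(d['position'])-t))
def proj(p,X):
    c=np.array(p['R'])@np.array(X)+np.array(p['t'])
    return p['fx']*c[0]/c[2]+p['cx'],p['fy']*c[1]/c[2]+p['cy']
def onplane(p,u,v,z):
    R=np.array(p['R']);t=np.array(p['t']); C=-R.T@t
    d=R.T@np.array([(u-p['cx'])/p['fx'],(v-p['cy'])/p['fy'],1]); return C+d*(z-C[2])/d[2]
E
python3 - <<'E'
from h import *
print(manip.observe())
for c in ('scene','top'):
    p,im=snap(c,c+'0.png'); print(p)
    find(c,p,['chart','chart_tab','leg_rod','plain_board','rack','pad','jar','cup','bottle','low_cup'])
a=cv2.imread('pics/scene0.png');b=cv2.imread('pics/top0.png')
E
```

```text
{'t': 0.0, 'joints': array([ 1.1401,  0.4695, -0.0486,  1.5337,  0.0241,  1.141 , -0.0823]), 'dq': array([-0.001 , -0.002 ,  0.0009, -0.0007,  0.0013, -0.0011,  0.0012]), 'tau': array([ -0.0014, -51.0304,  -0.0476, -23.7713,   0.0107,   0.0076,
         0.    ]), 'position': array([ 0.2638, -0.6208,  0.3028]), 'tcp_rot': array([-3.0765, -0.6265,  0.0007]), 'contact_force': array([ 0.4382,  0.2457, -0.604 ]), 'torque': array([ 0.0097, -0.0209, -0.0059]), 'finger_gap': 0.9998581242323207}
{'fx': 482.32308956726683, 'fy': 482.32308956726683, 'cx': 253.3061509675643, 'cy': 189.5215958952463, 'R': array([[-0.89  , -0.4554, -0.0216],
       [-0.2324,  0.4939, -0.8379],
       [ 0.3923, -0.7407, -0.5454]]), 't': array([0.4601, 0.2293, 1.3667])}
scene chart 0.97 [0.4316 0.2464 0.1124]
scene chart_tab 0.57 [0.4361 0.2465 0.1137]
scene leg_rod 0.59 [0.4476 0.3118 0.1174]
scene leg_rod 0.59 [0.4639 0.4112 0.0921]
scene plain_board 0.67 [0.5458 0.2386 0.1139]
scene plain_board 0.37 [0.4452 0.311  0.1197]
scene rack 0.74 [0.4616 0.2486 0.0045]
scene pad 0.82 [ 0.519  -0.2492  0.0009]
scene pad 0.
[... 216 characters left out ...]
356813112, 'cy': 192.25075937846069, 'R': array([[ 0.0246, -0.9996,  0.0135],
       [-0.9931, -0.026 , -0.1141],
       [ 0.1144, -0.0106, -0.9934]]), 't': array([-0.0237,  0.5377,  1.5157])}
top chart 0.57 [0.4422 0.2307 0.1456]
top chart_tab 0.64 [0.4392 0.2343 0.1417]
top plain_board 0.78 [0.5442 0.2332 0.1308]
top rack 0.76 [0.4947 0.2371 0.0069]
top pad 0.61 [ 0.5191 -0.2785  0.0005]
top pad 0.18 [0.4485 0.2354 0.1169]
top jar 0.54 [ 0.4687 -0.2551  0.0962]
top cup 0.85 [ 0.538  -0.4599  0.1604]
top cup 0.73 [0.5443 0.2299 0.1293]
top bottle 0.83 [0.4779 0.3762 0.1293]
top bottle 0.49 [0.4477 0.2298 0.1217]
top low_cup 0.69 [0.5138 0.0827 0.0008]
top low_cup 0.65 [0.4976 0.2355 0.0049]
```

View pics/scene0.png

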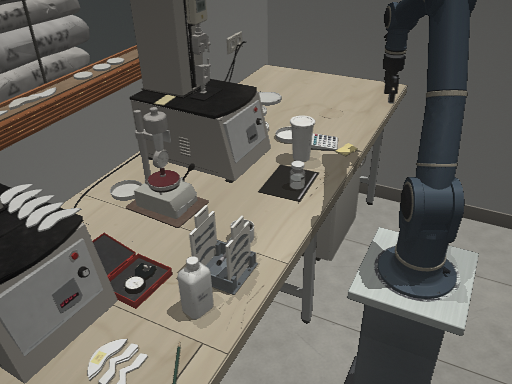

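View pics/top0.png

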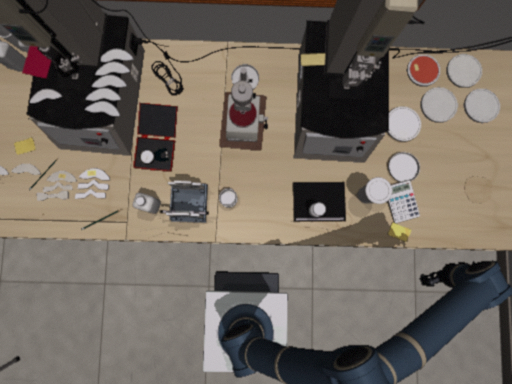

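The scene picture shows the rack with two boards around (222,245), the bottle at (195,290), the pad with the jar at (290,180) and the cup at (302,135). In the top picture the rack is at (187,202), the pad at (319,202), the jar at (317,209), the cup at (377,190) and the low cup at (228,198). I'll zoom in on both.

Run:
```python
import cv2,numpy as np
a=cv2.imread('pics/scene0.png');b=cv2.imread('pics/top0.png')
A=cv2.resize(a[195:325,170:270],None,fx=4,fy=4,interpolation=cv2.INTER_CUBIC)
B=cv2.resize(b[160:240,130:245],None,fx=3.4,fy=3.4,interpolation=cv2.INTER_CUBIC)
C=cv2.resize(b[160:240,280:395],None,fx=3.4,fy=3.4,interpolation=cv2.INTER_CUBIC)
D=np.vstack([B,C]);D=cv2.copyMakeBorder(D,0,max(0,A.shape[0]-D.shape[0]),0,0,cv2.BORDER_CONSTANT);A=cv2.copyMakeBorder(A,0,max(0,D.shape[0]-A.shape[0]),0,0,cv2.BORDER_CONSTANT)
o=np.hstack([A,D]);print(o.shape);cv2.imwrite('pics/z0.png',o)
```

```text
(544, 791, 3)
```

View pics/z0.png

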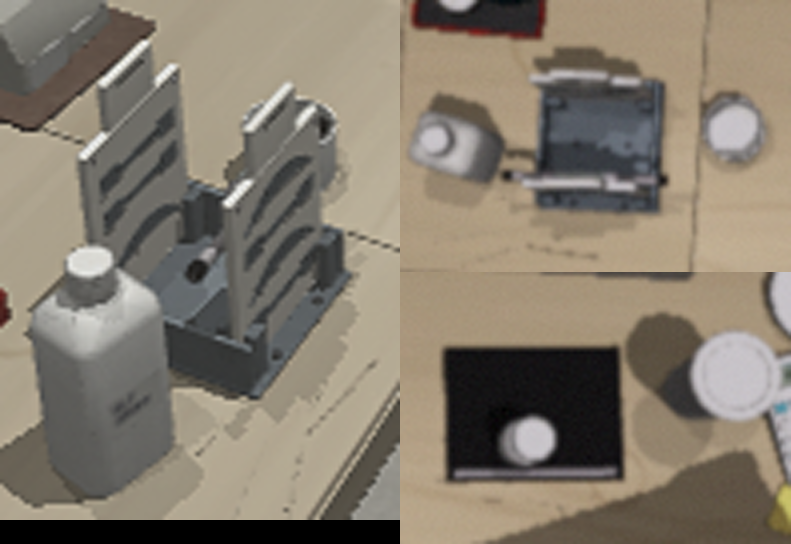

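The crop shows the rod's black ends at crop (510,175) and (660,180), so the chart is in the front slot, nearer the robot. The jar stands on the front half of the pad. Next I'll turn the tool square (tool x to world +y, tool y to world +x), and work out the pad and rack poses from the top picture.

Request:
play_rows([
  [[0, 0, 0], [0, 0, -8.375], 1],
  [[0, 0, 0], [0, 0, -8.375], 1],
  [[0, 0, 0], [0, 0, -8.375], 1],
  [[0, 0, 0], [0, 0, -8.375], 1],
  [[0, 0, 0], [0, 0, -8.375], 1],
  [[0, 0, 0], [0, 0, -8.375], 1],
  [[0, 0, 0], [0, 0, -8.375], 1],
  [[0, 0, 0], [0, 0, -8.375], 1],
])

```text
t: 1.9
position: [0.2639, -0.6213, 0.3039]
tcp_rot: [2.214, 2.228, -0.0]
contact_force: [0.1, 0.8, 0.8]
finger_gap: 1.003
```

Run:
```python
from h import *
s=manip.observe();print(s['t'],s['position'],s['tcp_rot'],s['joints'])
p=eyes.camera_params('top')
c=lambda u,v,oy,ox,z,du=400:onplane(p,(u-du)/3.4+ox,(v-oy)/3.4+160,z)
P=[c(u,v,272,280,.003) for u,v in((445,348),(620,347),(622,478),(447,480))];print('pad',np.array(P),np.mean(P,0))
e=P[0]-P[1];print('pad yaw(deg)',np.degrees(np.arctan2(-e[0],e[1])))
a=c(510,175,0,130,.116);b=c(661,180,0,130,.116);print('rod ends',a,b)
print('chart top',c(523,186,0,130,.156),c(655,183,0,130,.156))
print('low cup',c(735,128,0,130,.049),'bottle cap',c(435,140,0,130,.167),'jar',c(531,440,272,280,.095),'cup',c(738,376,272,280,.164))
```

```text
1.9 [ 0.2639 -0.6213  0.3039] [ 2.2144  2.2283 -0.0001] [ 1.3126  0.4873 -0.3006  1.5207  0.1521  1.1564  0.99  ]
pad [[ 0.5858 -0.1763  0.003 ]
 [ 0.5925 -0.3839  0.003 ]
 [ 0.4376 -0.3858  0.003 ]
 [ 0.4301 -0.1806  0.003 ]] [ 0.5115 -0.2817  0.003 ]
pad yaw(deg) 1.849082705760803
rod ends [0.4486 0.318  0.116 ] [0.4473 0.1545 0.116 ]
chart top [0.4349 0.2951 0.156 ] [0.4416 0.1566 0.156 ]
low cup [0.5127 0.0794 0.049 ] bottle cap [0.4801 0.3871 0.167 ] jar [ 0.4725 -0.262   0.095 ] cup [ 0.5409 -0.4692  0.164 ]
```

Request:
play_rows([
  [[0.03, 0.015, 0], [0, 0, 0], 1],
  [[0.043, 0.022, 0], [0, 0, 0], 1],
  [[0.043, 0.022, 0], [0, 0, 0], 1],
  [[0.043, 0.022, 0], [0, 0, 0], 1],
  [[0.043, 0.022, 0], [0, 0, 0], 1],
  [[0.043, 0.022, 0], [0, 0, 0], 1],
  [[0.043, 0.022, 0], [0, 0, 0], 1],
  [[0.043, 0.022, 0], [0, 0, 0], 1],
])

```text
t: 2.7
position: [0.4335, -0.2884, 0.3043]
tcp_rot: [2.221, 2.221, -0.0]
contact_force: [1.3, -0.2, 0.4]
finger_gap: 0.997
```

Request:
play_rows([
  [[0.02, 0.02, 0], [0, 0, 0], 1],
  [[0.013, 0.015, 0], [0, 0, 0], 1],
  [[0, 0, 0], [0, 0, 0], 1],
])

```text
t: 3.0
position: [0.47, -0.2544, 0.3044]
tcp_rot: [2.214, 2.228, 0.003]
contact_force: [-1.1, -1.0, 0.1]
finger_gap: 1.001
```

Run:
```python
from h import *
s=manip.observe();print(s['t'],s['position'],s['tcp_rot'])
p,im=snap('wrist','w1.png');print(p)
find('wrist',p,['jar','pad','cup'])
```

```text
3.0 [ 0.47   -0.2544  0.3044] [2.2139 2.2277 0.003 ]
{'fx': 297.3186396354542, 'fy': 297.3186396354542, 'cx': 254.32469990463898, 'cy': 196.9886979692906, 'R': array([[ 1.    ,  0.0065,  0.0018],
       [ 0.0056, -0.9515,  0.3077],
       [ 0.0037, -0.3077, -0.9515]]), 't': array([-0.4675, -0.2846,  0.3006])}
wrist jar 0.7 [ 0.4686 -0.2595  0.0967]
wrist pad 0.57 [ 0.5182 -0.2664  0.0042]
wrist cup 0.75 [ 0.5358 -0.4313  0.0796]
```

View pics/w1.png

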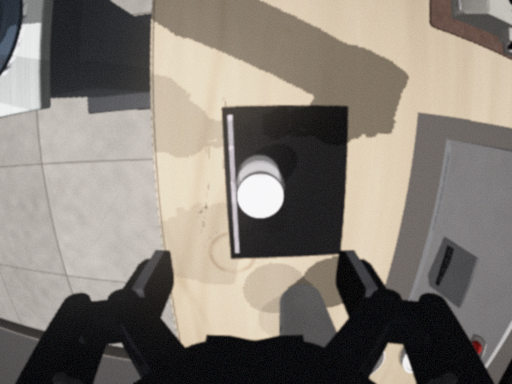

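The wrist picture shows the jar's cap at (261,195) and the pad's corners at about (222,107), (348,106), (340,251) and (231,258). The steel line is on the left, which is −x.

```bash
cat >> h.py <<'E'
def wplane(p,u,v,z):
    R=np.array(p['R']);t=np.array(p['t']); C=-R.T@t
    a=np.array([u-p['cx'],v-p['cy']]);r=np.linalg.norm(a);th=r/p['fx']
    d=R.T@np.array([*(np.sin(th)*a/max(r,1e-9)),np.cos(th)]); return C+d*(z-C[2])/d[2]
E
python3 - <<'E'
from h import *
p=eyes.camera_params('wrist')
print('jar',wplane(p,261,195,.095))
P=np.array([wplane(p,u,v,.003) for u,v in((222,107),(348,106),(340,251),(231,258))]);print(P,P.mean(0))
for i,j in((0,1),(3,2)):
    d=P[j]-P[i];print(np.degrees(np.arctan2(d[1],d[0])))
for i,j in((3,0),(2,1)):
    d=P[j]-P[i];print(np.degrees(np.arctan2(-d[0],d[1])))
E
```

```text
jar [ 0.4719 -0.2679  0.095 ]
[[ 0.4255 -0.1831  0.003 ]
 [ 0.5841 -0.1788  0.003 ]
 [ 0.5895 -0.3825  0.003 ]
 [ 0.4317 -0.3915  0.003 ]] [ 0.5077 -0.284   0.003 ]
1.5733260748567075
3.2478413440023726
1.6849803411884179
1.5213705616448523
```

Request:
play_rows([
  [[-0.01, 0.001, 0.03], [0, 0, 0], 1],
  [[0, 0, 0.045], [0, 0, 0], 1],
  [[0, 0, 0.045], [0, 0, 0], 1],
  [[0, 0, 0.035], [0, 0, 0], 1],
  [[0, 0, 0.03], [0, 0, 0], 1],
  [[0, 0, 0], [0, 0, 0], -1],
  [[0, 0, 0], [0, 0, 0], -1],
  [[0, 0, 0], [0, 0, 0], -1],
])

```text
t: 4.0
position: [0.4698, -0.2682, 0.1208]
tcp_rot: [2.22, 2.218, 0.001]
contact_force: [0.3, -0.6, 0.2]
finger_gap: 0.62
```

Request:
play_rows([
  [[0, 0, 0], [0, 0, 0], -1],
  [[0, 0, 0], [0, 0, 0], -1],
  [[0, 0, 0], [0, 0, 0], -1],
])

```text
t: 4.3
position: [0.4695, -0.2677, 0.1203]
tcp_rot: [2.22, 2.22, 0.0]
contact_force: [-0.9, 0.4, 6.7]
finger_gap: 0.617
```

Request:
play_rows([
  [[0, 0, -0.025], [0, 0, 0], -1],
  [[0.01, 0, -0.025], [0, 0, 0], -1],
  [[0.04, 0.005, 0], [0, 0, 0], -1],
  [[0.045, 0.005, 0], [0, 0, 0], -1],
  [[0.045, 0.005, 0], [0, 0, 0], -1],
  [[0.04, 0, 0], [0, 0, 0], -1],
  [[0.015, 0, 0], [0, 0, 0], -1],
  [[0, 0, 0.02], [0, 0, 0], -1],
])

```text
t: 5.1
position: [0.4856, -0.0686, 0.1511]
tcp_rot: [2.211, 2.225, 0.007]
contact_force: [0.5, -0.7, -1.3]
finger_gap: 0.613
```

Request:
play_rows([
  [[0, 0, 0.018], [0, 0, 0], -1],
  [[0, 0, 0.01], [0, 0, 0], -1],
  [[0, 0, 0.003], [0, 0, 0], -1],
  [[0, 0, 0], [0, 0, 0], -1],
])

```text
t: 5.5
position: [0.4839, -0.0722, 0.118]
tcp_rot: [-2.221, -2.222, 0.0]
contact_force: [0.4, 0.7, -0.5]
finger_gap: 0.619
```

Request:
play_rows([
  [[0, 0, 0.001], [0, 0, 0], 0.4],
  [[0, 0, 0], [0, 0, 0], 1],
  [[0, 0, 0], [0, 0, 0], 1],
  [[0, 0, 0], [0, 0, 0], 1],
  [[0, 0, -0.025], [0, 0, 0], 1],
  [[0, 0, -0.045], [0, 0, 0], 1],
  [[0, 0, -0.045], [0, 0, 0], 1],
  [[0, 0, -0.045], [0, 0, 0], 1],
])

```text
t: 6.3
position: [0.4834, -0.072, 0.2787]
tcp_rot: [-2.221, -2.222, -0.0]
contact_force: [0.7, -0.5, 0.3]
finger_gap: 0.999
```

Request:
play_rows([
  [[0.02, -0.01, -0.045], [0, 0, 0], 1],
  [[0.045, -0.01, 0], [0, 0, 0], 0],
  [[0.045, -0.01, 0], [0, 0, 0], -1],
  [[0.045, -0.01, 0], [0, 0, 0], -1],
  [[0.03, 0, 0], [0, 0, 0], -1],
  [[0, 0, 0], [0, 0, 0], -1],
])

```text
t: 6.9
position: [0.4428, 0.1174, 0.3224]
tcp_rot: [-2.211, -2.231, -0.004]
contact_force: [0.4, -1.1, 0.4]
finger_gap: 0.145
```

Run:
```python
from h import *
s=manip.observe();print(s['t'],s['position'],s['tcp_rot'],s['finger_gap'])
p,im=snap('wrist','w2.png')
np.save('p2.npy',p,allow_pickle=True)
find('wrist',p,['chart','chart_tab','leg_rod','plain_board','rack','bottle','low_cup','jar'])
```

```text
6.9 [0.4428 0.1174 0.3224] [-2.2114 -2.2311 -0.0038] 0.14457557347029432
wrist chart 0.9 [0.4399 0.2231 0.1521]
wrist chart 0.43 [0.4944 0.2409 0.0113]
wrist chart_tab 0.79 [0.4438 0.2223 0.1485]
wrist leg_rod 0.57 [0.4472 0.2208 0.1179]
wrist plain_board 0.63 [0.5462 0.2339 0.1345]
wrist jar 0.48 [ 0.4564 -0.068   0.061 ]
```

View pics/w2.png

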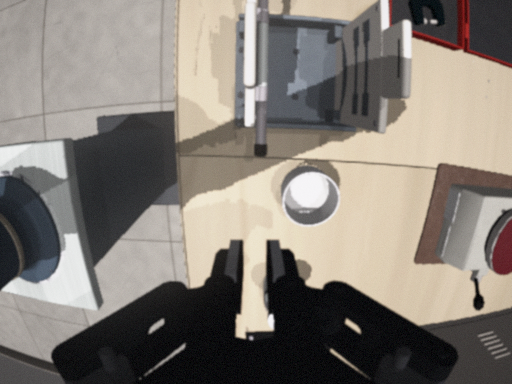

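The wrist picture shows the black rod end nearest the robot's right at (261,149), the chart's board edge at (250,122), and the low cup at (311,196), clear of the push spot.

Run:
```python
from h import *
p=np.load('p2.npy',allow_pickle=True).item()
print('rod end',wplane(p,261,155,.116),wplane(p,261,143,.116),'rod further',wplane(p,263,30,.116))
print('board corner',wplane(p,250,124,.156),wplane(p,251,10,.19))
print('lowcup rim c',wplane(p,311,196,.049))
```

```text
rod end [0.4478 0.1489 0.116 ] [0.4476 0.1603 0.116 ] rod further [0.4483 0.2671 0.116 ]
board corner [0.4378 0.1807 0.156 ] [0.4381 0.2629 0.19  ]
lowcup rim c [0.5118 0.0876 0.049 ]
```

Request:
play_rows([
  [[0.02, -0.014, 0.01], [0, 0, 0], -1],
  [[0.02, -0.014, 0.03], [0, 0, 0], -1],
  [[0, 0, 0.045], [0, 0, 0], -1],
  [[0, 0, 0.045], [0, 0, 0], -1],
  [[0, 0, 0.014], [0, 0, 0], -1],
  [[0, 0.005, 0], [0, 0, 0], -1],
  [[0, 0, 0], [0, 0, 0], -1],
])

```text
t: 8.05
position: [0.4222, 0.1529, 0.1783]
tcp_rot: [2.222, 2.221, 0.003]
contact_force: [0.8, -0.3, 1.4]
finger_gap: 0.002
```

Request:
play_rows([
  [[0, 0.006, 0], [0, 0, 0], -1],
  [[0, 0.005, 0], [0, 0, 0], -1],
  [[0, 0.005, 0], [0, 0, 0], -1],
  [[0, 0, 0], [0, 0, 0], -1],
])

```text
t: 8.45
position: [0.4377, 0.1527, 0.1782]
tcp_rot: [2.222, 2.22, 0.002]
contact_force: [-0.3, 0.5, 0.0]
finger_gap: 0.0
```

Run:
```python
from h import *
s=manip.observe();print(s['t'],s['position'],s['contact_force'])
p,im=snap('wrist','w3.png')
p,im=snap('scene','s3.png');
a=cv2.imread('pics/s3.png');cv2.imwrite('pics/s3z.png',cv2.resize(a[180:320,160:280],None,fx=4,fy=4,interpolation=cv2.INTER_CUBIC))
```

```text
8.45 [0.4377 0.1527 0.1782] [-0.2977  0.5354  0.0181]
```

View pics/s3z.png

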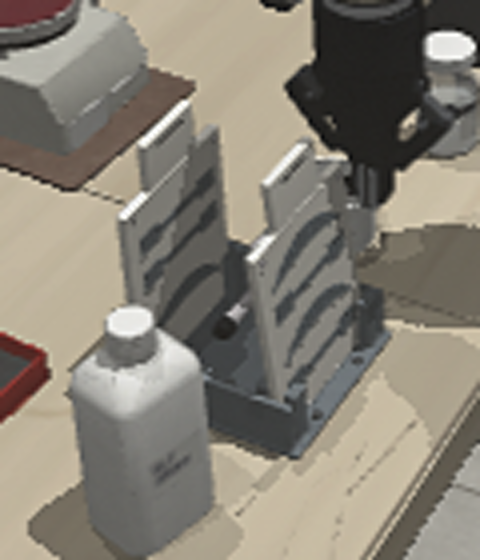

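The crop shows the rod end at about (232,320), only slightly moved, so I'll keep pushing.

Request:
play_rows([
  [[0, 0.005, 0], [0, 0, 0], -1],
  [[0, 0.005, 0], [0, 0, 0], -1],
  [[0, 0, 0], [0, 0, 0], -1],
])

```text
t: 8.85
position: [0.447, 0.1525, 0.1774]
tcp_rot: [-2.221, -2.221, 0.001]
contact_force: [-1.8, -0.4, -0.7]
finger_gap: 0.002
```

Request:
play_rows([
  [[0, 0.004, 0], [0, 0, 0], -1],
  [[0, 0.004, 0], [0, 0, 0], -1],
  [[0, 0, 0], [0, 0, 0], -1],
])

```text
t: 9.15
position: [0.4554, 0.1526, 0.1779]
tcp_rot: [2.221, 2.221, 0.0]
contact_force: [-2.0, -0.7, 1.3]
finger_gap: 0.002
```

Request:
play_rows([
  [[0, 0.003, 0], [0, 0, 0], -1],
  [[0, 0, 0], [0, 0, 0], -1],
])

```text
t: 9.35
position: [0.4579, 0.1528, 0.1778]
tcp_rot: [2.221, 2.222, -0.0]
contact_force: [-3.5, -0.5, 2.3]
finger_gap: -0.003
```

Request:
play_rows([
  [[0, 0.003, 0], [0, 0, 0], -1],
  [[0, 0, 0], [0, 0, 0], -1],
])

```text
t: 9.55
position: [0.4592, 0.1528, 0.1775]
tcp_rot: [-2.219, -2.221, 0.006]
contact_force: [-8.2, -0.3, 6.2]
finger_gap: 0.003
```

Run:
```python
from h import *
s=manip.observe();print(s['t'],s['position'],s['contact_force'])
p,im=snap('wrist','w4.png');np.save('p4.npy',p,allow_pickle=True)
find('wrist',p,['leg_rod','leg_foot','chart_tab'])
p,im=snap('scene','s4.png')
a=cv2.imread('pics/w4.png');b=cv2.imread('pics/s4.png')
B=cv2.resize(b[200:300,200:270],None,fx=3.84,fy=3.84,interpolation=cv2.INTER_CUBIC)
cv2.imwrite('pics/c4.png',np.hstack([a,B[:384]]))
```

```text
9.55 [0.4592 0.1528 0.1775] [-8.1526 -0.3392  6.1821]
wrist leg_rod 0.91 [0.4773 0.2328 0.1238]
wrist leg_foot 0.64 [0.4768 0.2293 0.1272]
wrist chart_tab 0.86 [0.4626 0.2325 0.1396]
```

View pics/c4.png

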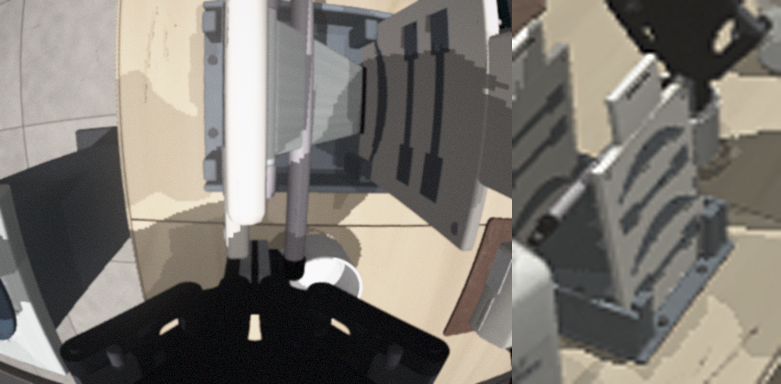

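The left view shows the leg swung out, with the rod at column 298, clear of the board at column 250. The force has risen from 2 to 8 N, so it is at or near the stop. I'll press a little more to confirm.

Request:
play_rows([
  [[0, 0.002, 0], [0, 0, 0], -1],
  [[0, 0, 0], [0, 0, 0], -1],
])

```text
t: 10.0
position: [0.4598, 0.1529, 0.1773]
tcp_rot: [-2.218, -2.221, 0.01]
contact_force: [-11.8, -0.3, 8.8]
finger_gap: -0.004
```

Run:
```python
from h import *
p=np.load('p4.npy',allow_pickle=True).item()
for z in(.15,.156):print('corner',wplane(p,230,215,z),wplane(p,265,215,z))
print('rod',wplane(p,294,200,.123),wplane(p,303,200,.123))
print('tab top',wplane(p,228,10,.195),wplane(p,266,10,.195))
print('foot',wplane(p,362,70,.045),wplane(p,362,130,.045),'plain board low', wplane(p,395,175,.047))
```

```text
corner [0.4492 0.1937 0.15  ] [0.4615 0.1937 0.15  ]
corner [0.4497 0.196  0.156 ] [0.4613 0.1961 0.156 ]
rod [0.4752 0.1902 0.123 ] [0.4793 0.1902 0.123 ]
tab top [0.4533 0.2492 0.195 ] [0.4599 0.2491 0.195 ]
foot [0.5318 0.2588 0.045 ] [0.5333 0.2161 0.045 ] plain board low [0.5624 0.1844 0.047 ]
```

Request:
play_rows([
  [[0, -0.02, 0], [0, 0, 0], -1],
  [[0, -0.014, -0.01], [0, 0, 0], -1],
  [[0, 0, -0.04], [0, 0, 0], -1],
  [[0, 0, -0.045], [0, 0, 0], 1],
  [[0.03, 0.015, -0.03], [0, 0, 0], 1],
  [[0.03, 0.01, 0], [0, 0, 0], 1],
  [[0.027, 0.003, 0], [0, 0, 0], 1],
  [[0, 0, 0], [0, 0, 0], 1],
])

```text
t: 10.8
position: [0.4575, 0.2439, 0.3037]
tcp_rot: [-2.215, -2.227, -0.01]
contact_force: [-0.4, -0.5, -0.4]
finger_gap: 0.849
```

Run:
```python
from h import *
s=manip.observe();print(s['t'],s['position'],s['contact_force'],s['finger_gap'])
p,im=snap('wrist','w5.png');np.save('p5.npy',p,allow_pickle=True)
find('wrist',p,['chart_tab','leg_rod','leg_foot','chart','plain_board'])
p,im=snap('top');find('top',p,['chart_tab','chart'])
```

```text
10.8 [0.4575 0.2439 0.3037] [-0.3876 -0.5412 -0.3849] 0.8487719311370031
wrist chart_tab 0.97 [0.4714 0.2485 0.1236]
wrist leg_rod 0.86 [0.477  0.2432 0.1181]
wrist leg_foot 0.9 [0.4791 0.2446 0.1251]
wrist chart 0.57 [0.4696 0.2457 0.1251]
wrist plain_board 0.73 [0.5446 0.2452 0.1321]
wrist plain_board 0.21 [0.4761 0.2429 0.1204]
top chart 0.54 [0.4794 0.2125 0.0993]
```

View pics/w5.png

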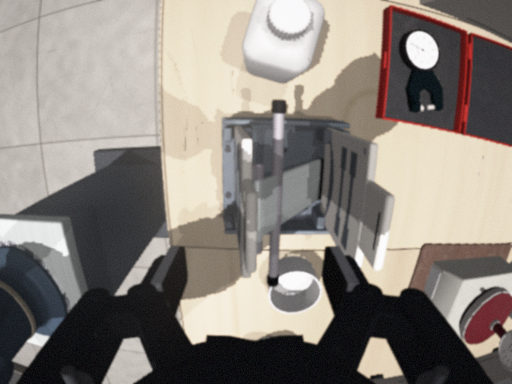

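The picture shows the rod from (279,105) to (272,282) and the board around column 247. I'll check the tab's position by projecting the model into it.

```bash
cat >> h.py <<'E'
def wproj(p,X):
    c=np.array(p['R'])@np.array(X)+np.array(p['t']);r=np.hypot(c[0],c[1]);th=np.arctan2(r,c[2])
    return np.array([p['cx'],p['cy']])+p['fx']*th*c[:2]/r
E
python3 - <<'E'
from h import *
p=np.load('p5.npy',allow_pickle=True).item()
im=cv2.imread('pics/w5.png')
for a,col in((0.0,(0,0,255)),(.06,(0,255,0)),(.1,(255,0,0))):
    o=np.array([.438,.240,.006]);q=[]
    for y,z in((-.06,.15),(-.03,.15),(-.03,.19),(.03,.19),(.03,.15),(.06,.15),(.06,.04)):
        q.append(wproj(p,o+[z*np.sin(a),y,z*np.cos(a)]))
    cv2.polylines(im,[np.round(np.array(q)).astype(int).reshape(-1,1,2)],False,col,1)
z=im[90:300,210:400];cv2.imwrite('pics/c5.png',cv2.resize(z,None,fx=2.8,fy=2.8,interpolation=cv2.INTER_CUBIC))
E
```

```text
(no output)
```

View pics/c5.png

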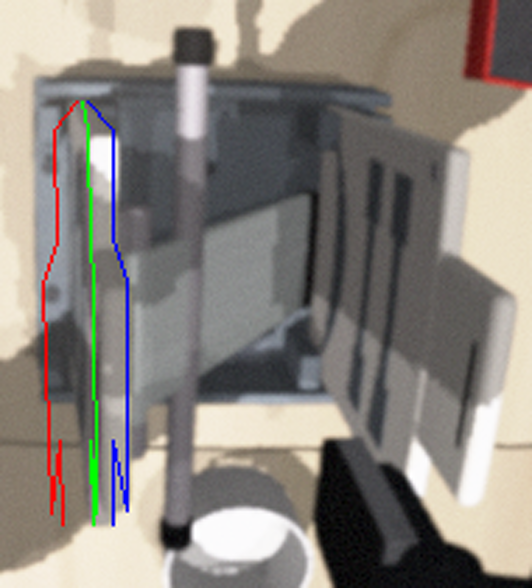

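The overlay fits a lean of about 0.08 rad in the slot with the tab centred at y≈0.240. I'll close vertically over the slot line at x≈0.440, which straightens the board.

Request:
play_rows([
  [[-0.004, -0.017, 0.01], [0, 0, 0], 1],
  [[0, 0, 0.035], [0, 0, 0], 1],
  [[0, 0, 0.025], [0, 0, 0], 1],
  [[0, 0, 0], [0, 0, 0], -1],
  [[0, 0, 0], [0, 0, 0], -1],
  [[0, 0, 0], [0, 0, 0], -1],
  [[0, 0, 0], [0, 0, 0], -1],
  [[0, 0, 0], [0, 0, 0], -1],
])

```text
t: 12.05
position: [0.4403, 0.236, 0.2337]
tcp_rot: [2.221, 2.221, 0.003]
contact_force: [0.7, -0.0, 1.0]
finger_gap: 0.143
```

Request:
play_rows([
  [[0, 0, 0], [0, 0, 0], -1],
  [[0, 0, 0], [0, 0, 0], -1],
  [[0, 0, 0], [0, 0, 0], -1],
  [[0, 0, 0], [0, 0, 0], -1],
])

```text
t: 12.45
position: [0.4394, 0.2361, 0.2337]
tcp_rot: [2.221, 2.222, -0.0]
contact_force: [-1.5, -1.0, 5.3]
finger_gap: 0.087
```

Request:
play_rows([
  [[0, 0, -0.01], [0, 0, 0], -1],
  [[0, 0, -0.015], [0, 0, 0], -1],
  [[0, 0, -0.02], [0, 0, 0], -1],
  [[0, 0, -0.025], [0, 0, 0], -1],
  [[0, 0, -0.03], [0, 0, 0], -1],
  [[0, 0, -0.03], [0, 0, 0], -1],
  [[0, 0, -0.02], [0, 0, 0], -1],
  [[0, 0, 0], [0, 0, 0], -1],
])

```text
t: 13.25
position: [0.4403, 0.2366, 0.3856]
tcp_rot: [2.219, 2.22, 0.009]
contact_force: [0.5, 0.2, -3.3]
finger_gap: 0.083
```

Run:
```python
from h import *
s=manip.observe();print(s['t'],s['position'],s['contact_force'],s['finger_gap'])
p,im=snap('scene','s6.png');find('scene',p,['chart','leg_foot','plain_board'])
q,im2=snap('wrist','w6.png')
a=cv2.resize(cv2.imread('pics/s6.png')[130:290,170:280],None,fx=2.4,fy=2.4,interpolation=cv2.INTER_CUBIC)
cv2.imwrite('pics/c6.png',np.hstack([cv2.imread('pics/w6.png'),a]))
```

```text
13.25 [0.4403 0.2366 0.3856] [ 0.4505  0.1998 -3.2513] 0.08337270830768088
scene chart 0.91 [0.4366 0.2555 0.2492]
scene leg_foot 0.69 [0.4735 0.2859 0.2795]
scene plain_board 0.62 [0.5472 0.2412 0.108 ]
```

View pics/c6.png

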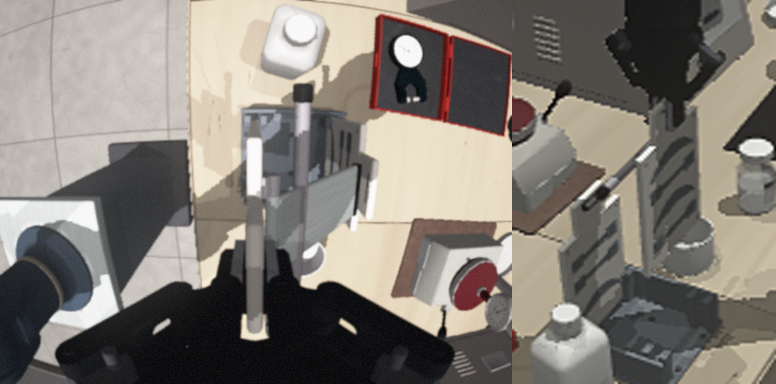

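The board is clear of the rack and the leg is still fully out, with the rod well away from the board. The plain board, bottle, low cup and jar are undisturbed. Moving to the pad.

Request:
play_rows([
  [[-0.02, 0.007, 0], [0, 0, 0], -1],
  [[-0.04, 0.007, 0], [0, 0, 0], -1],
  [[-0.045, 0.007, 0], [0, 0, 0], -1],
  [[-0.045, 0.007, 0], [0, 0, 0], -1],
  [[-0.045, 0.007, 0], [0, 0, 0], -1],
  [[-0.045, 0.007, 0], [0, 0, 0], -1],
  [[-0.045, 0.007, 0], [0, 0, 0], -1],
  [[-0.045, 0.007, 0], [0, 0, 0], -1],
])

```text
t: 14.3
position: [0.4954, -0.0961, 0.3815]
tcp_rot: [-2.22, -2.221, 0.002]
contact_force: [1.7, 0.7, -4.3]
finger_gap: 0.086
```

Request:
play_rows([
  [[-0.045, 0.007, 0], [0, 0, 0], -1],
  [[-0.045, 0.007, 0], [0, 0, 0], -1],
  [[-0.045, 0.007, 0], [0, 0, 0], -1],
  [[-0.035, 0.007, 0], [0, 0, 0], -1],
  [[-0.023, 0.01, 0], [0, 0, 0], -1],
  [[0, 0, 0], [0, 0, -1.9], -1],
  [[0, 0, 0], [4, 0, 0], -1],
  [[0, 0, 0], [6, 0, 0], -1],
])

```text
t: 15.1
position: [0.5329, -0.288, 0.3815]
tcp_rot: [-2.094, -2.162, 0.194]
contact_force: [-1.0, -0.7, -3.8]
finger_gap: 0.083
```

Request:
play_rows([
  [[0, 0, 0], [6, 0, 0], -1],
  [[0, 0, 0], [4, 0, 0], -1],
  [[0, 0, 0], [0, 0, 0], -1],
  [[0, 0, 0], [0, 0, 0], -1],
])

```text
t: 15.5
position: [0.5342, -0.2871, 0.3813]
tcp_rot: [-1.999, -2.068, 0.363]
contact_force: [0.9, -0.2, -2.7]
finger_gap: 0.084
```

```bash
cat > g.py <<'E'
from h import *
from scipy.spatial.transform import Rotation as Ro
def go(target,s):
    R=Ro.from_rotvec(s['tcp_rot']).as_matrix();return R,R.T@(np.array(target)-s['position'])
E
python3 - <<'E'
from g import *
s=manip.observe();R,d=go([.535,-.286,.218],s);print(s['t'],s['position'],s['contact_force'],s['finger_gap']);print(R,d)
print('lean',np.arccos(-R[2,2]), 'origin now',s['position']+R@[.004,0,.2277])
p,im=snap('scene','s7.png');find('scene',p,['chart','leg_foot','leg_rod'])
p,im=snap('wrist','w7.png');find('wrist',p,['leg_rod','leg_foot'])
E
```

```text
15.5 [ 0.5342 -0.2871  0.3813] [ 0.8855 -0.1702 -2.6786] 0.08441258323036202
[[-0.0341  0.9392 -0.3418]
 [ 0.9994  0.0324 -0.0106]
 [ 0.0011 -0.342  -0.9397]] [0.0009 0.0566 0.1532]
lean 0.34900077989351236 origin now [ 0.4562 -0.2855  0.1673]
scene chart 0.96 [ 0.4822 -0.2717  0.241 ]
scene leg_foot 0.57 [ 0.5375 -0.2564  0.2347]
scene leg_rod 0.61 [ 0.5329 -0.2579  0.2274]
wrist leg_rod 0.94 [ 0.5252 -0.2717  0.2663]
wrist leg_foot 0.63 [ 0.5239 -0.2713  0.2752]
```

Request:
play_rows([
  [[0, 0.0103, 0.0282], [0, 0, 0], -1],
  [[0, 0.0103, 0.0282], [0, 0, 0], -1],
  [[0, 0.0103, 0.0282], [0, 0, 0], -1],
  [[0, 0.0103, 0.0282], [0, 0, 0], -1],
  [[0, 0.0068, 0.0188], [0, 0, 0], -1],
  [[0, 0.0017, 0.0047], [0, 0, 0], -1],
  [[0, 0, 0], [0, 0, 0], -1],
])

```text
t: 16.55
position: [0.5339, -0.2874, 0.2375]
tcp_rot: [-1.999, -2.067, 0.365]
contact_force: [0.3, 0.2, -3.0]
finger_gap: 0.085
```

Run:
```python
from g import *
s=manip.observe();R,d=go([.535,-.286,.218],s);print(s['t'],s['position'],s['contact_force'],s['torque'],d)
p,im=snap('scene','s8.png');p2,_=snap('wrist','w8.png')
a=cv2.resize(cv2.imread('pics/s8.png')[110:220,240:340],None,fx=3.4,fy=3.4,interpolation=cv2.INTER_CUBIC)
b=cv2.imread('pics/w8.png')[:374,60:]
cv2.imwrite('pics/c8.png',np.hstack([b,a]))
```

```text
16.55 [ 0.5339 -0.2874  0.2375] [ 0.304   0.1693 -2.9919] [ 0.0364 -0.6743  0.0096] [0.0013 0.0078 0.0179]
```

View pics/c8.png

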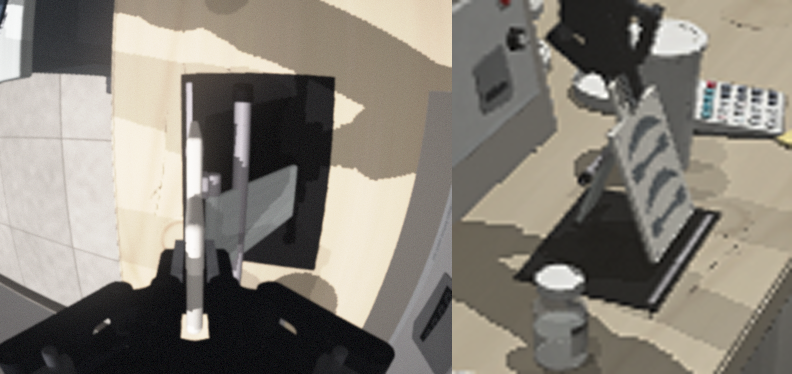

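The chart hangs about 20 mm above the pad, square to it, with the leg out. The front edge is close to the steel line and parallel to it. Lowering until contact.

Request:
play_rows([
  [[0, 0.0017, 0.0047], [0, 0, 0], -1],
  [[0, 0.0017, 0.0047], [0, 0, 0], -1],
  [[0, 0.0012, 0.0033], [0, 0, 0], -1],
  [[0, 0, 0], [0, 0, 0], -1],
])

```text
t: 17.05
position: [0.5337, -0.2872, 0.2235]
tcp_rot: [-1.999, -2.067, 0.365]
contact_force: [0.5, -0.4, -3.1]
finger_gap: 0.084
```

Request:
play_rows([
  [[0, 0.0007, 0.0019], [0, 0, 0], -1],
  [[0, 0.0007, 0.0019], [0, 0, 0], -1],
  [[0, 0, 0], [0, 0, 0], -1],
])

```text
t: 17.35
position: [0.5339, -0.2872, 0.2198]
tcp_rot: [-1.999, -2.068, 0.365]
contact_force: [0.5, -0.5, -2.7]
finger_gap: 0.089
```

Request:
play_rows([
  [[0, 0.0007, 0.0019], [0, 0, 0], -1],
  [[0, 0, 0], [0, 0, 0], -1],
])

```text
t: 17.55
position: [0.5338, -0.2873, 0.2185]
tcp_rot: [-2.0, -2.067, 0.366]
contact_force: [-1.4, 0.1, -0.5]
finger_gap: 0.085
```

Request:
play_rows([
  [[0, 0.0003, 0.0009], [0, 0, 0], -1],
  [[0, 0, 0], [0, 0, 0], -1],
])

```text
t: 17.75
position: [0.5338, -0.2874, 0.2184]
tcp_rot: [-2.0, -2.067, 0.366]
contact_force: [-2.3, 0.1, 5.7]
finger_gap: 0.081
```

Request:
play_rows([
  [[0, 0, 0], [0, 0, 0], -0.7],
  [[0, 0, 0], [0, 0, 0], -0.6],
  [[0, 0, 0], [0, 0, 0], -0.4],
  [[0, 0, 0], [0, 0, 0], -0.1],
  [[0, 0, 0], [0, 0, 0], 0.2],
  [[0, 0, 0], [0, 0, 0], 0.4],
  [[0, 0, 0], [0, 0, 0], 0.4],
])

```text
t: 18.45
position: [0.534, -0.2872, 0.2171]
tcp_rot: [-2.0, -2.068, 0.365]
contact_force: [-0.1, 1.0, 0.1]
finger_gap: 0.7
```

Request:
play_rows([
  [[0, 0, -0.01], [0, 0, 0], 0.4],
  [[0, 0, -0.03], [0, 0, 0], 0.4],
  [[0, 0, -0.045], [0, 0, 0], 0.4],
  [[0, 0, -0.045], [0, 0, 0], 0.4],
  [[0, 0, -0.03], [0, 0, 0], 0.4],
  [[0, 0, 0], [0, 0, 0], 0.4],
])

```text
t: 19.05
position: [0.5914, -0.2848, 0.3731]
tcp_rot: [-2.006, -2.076, 0.358]
contact_force: [0.5, 0.2, 1.1]
finger_gap: 0.702
```

Run:
```python
from g import *
s=manip.observe();print(s['t'],s['position'],s['contact_force'])
p,im=snap('scene','s9.png');find('scene',p,['chart','leg_foot','jar','plain_board','low_cup','cup'])
q,_=snap('wrist','w9.png');find('wrist',q,['leg_rod','leg_foot','chart'])
im=cv2.imread('pics/s9.png')
o=np.array([.457,-.285,.0044]);th=np.radians(1.9);c,sn=np.cos(th),np.sin(th);L=.35
ex=np.array([c*np.cos(L),sn*np.cos(L),-np.sin(L)]);ey=np.array([-sn,c,0]);ez=np.array([c*np.sin(L),sn*np.sin(L),np.cos(L)])
S=4;a=cv2.resize(im[110:220,240:340],None,fx=S,fy=S,interpolation=cv2.INTER_CUBIC)
b=cv2.imread('pics/w9.png')[:,60:440]
def P(X):u,v=proj(p,X);return int((u-240)*S),int((v-110)*S)
def W(X):u,v=wproj(q,X);return int(u-60),int(v)
out=[(-.06,0),(.06,0),(.06,.15),(.03,.15),(.03,.19),(-.03,.19),(-.03,.15),(-.06,.15)]
hx=o+.010*ex+.14*ez;rod=hx+.03*(np.sin(.698)*ex-np.cos(.698)*ez);ft=hx+.1325*(np.sin(.698)*ex-np.cos(.698)*ez)
print('rod model',rod,'foot model',ft)
for F,I in((P,a),(W,b)):
    cv2.polylines(I,[np.array([F(o-.004*ex+y*ey+z*ez) for y,z in out]).reshape(-1,1,2)],True,(0,0,255),1)
    cv2.line(I,F(rod-.09*ey),F(rod+.09*ey),(0,255,0),1);cv2.line(I,F(ft-.025*ey),F(ft+.025*ey),(255,255,0),1)
h=max(a.shape[0],b.shape[0]);f=lambda I:cv2.copyMakeBorder(I,0,h-I.shape[0],0,0,cv2.BORDER_CONSTANT)
cv2.imwrite('pics/c9.png',np.hstack([f(b),f(a)]))
```

```text
19.05 [ 0.5914 -0.2848  0.3731] [0.4543 0.1559 1.0708]
scene chart 0.85 [ 0.4835 -0.2757  0.088 ]
scene chart 0.69 [ 0.4734 -0.0489  0.0603]
scene leg_foot 0.6 [ 0.5353 -0.2578  0.0654]
scene jar 0.97 [ 0.4772 -0.0475  0.061 ]
scene plain_board 0.7 [0.5438 0.2441 0.1143]
scene low_cup 0.82 [0.5143 0.0817 0.0257]
scene low_cup 0.26 [0.4707 0.2196 0.0033]
scene cup 0.59 [ 0.5227 -0.4422  0.136 ]
wrist leg_rod 0.74 [ 0.5258 -0.2819  0.1047]
wrist leg_foot 0.98 [ 0.5294 -0.2843  0.1098]
wrist chart 0.83 [ 0.5223 -0.2825  0.1132]
rod model [ 0.5246 -0.2828  0.1043] foot model [ 0.5595 -0.2816  0.0079]
```

View pics/c9.png

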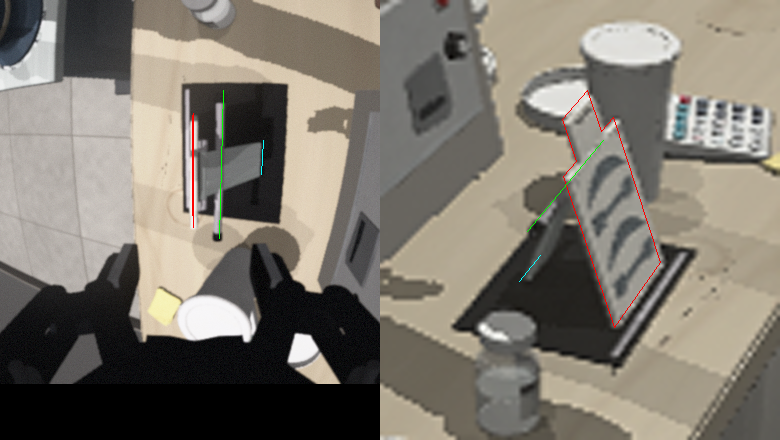

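The picture shows the chart standing alone on its leg on the pad. The modelled outline in red, rod in green and foot in cyan all match within a few pixels. I'll do one numeric check of the leg opening along the rod before handing in.

Run:
```python
from g import *
q=eyes.camera_params('wrist');g=cv2.imread('pics/w9.png',0).astype(int)
for r in (108,112): print(r,'rod/board cols 240..300:',g[r,262:300])
for r in (150,160): print(r,'plate end',g[r,310:336])
o0=np.array([.457,-.285,.0044]);th=np.radians(1.9);c,sn=np.cos(th),np.sin(th)
F=99
for leg in(.698,.62,.55):
    L=.35-(.698-leg)*.65
    ex=np.array([c*np.cos(L),sn*np.cos(L),-np.sin(L)]);ey=np.array([-sn,c,0]);ez=np.array([c*np.sin(L),sn*np.sin(L),np.cos(L)])
    h=o0+.01*ex+.14*ez;f=np.sin(leg)*ex-np.cos(leg)*ez
    print(leg,'rod at y+.075',wproj(q,h+.03*f+.075*ey),'foot ends',wproj(q,h+.1325*f+.025*ey),wproj(q,h+.1325*f-.025*ey),'z',(h+.1325*f)[2],'board top',wproj(q,o0+.19*ez-.004*ex),wproj(q,o0+.15*ez+.055*ey),'mid')
```

```text
108 rod/board cols 240..300: [ 51  50  55  50  52  46  49  45  47  48  42  47  52  84 138 165 175 180
 169 153 129 103  70  48  37  31  35  32  32  33  34  31  35  25  22  28
  30  27]
112 rod/board cols 240..300: [ 50  50  54  45  48  42  44  43  36  43  39  43  43  78 130 167 177 178
 172 151 130  98  69  41  33  33  36  27  31  32  28  26  24  25  26  27
  29  32]
150 plate end [116 115 117 112 115 116 118 120 119 110  93  57  25  20  23  19   9  17
  19  20  22  21  18  31  32  31]
160 plate end [118 117 118 117 117 117 119 119 119 116  80  43  23  19  19  28  32  30
  30  33  32  35  32  34  32  28]
0.698 rod at y+.075 [282.3125 103.4983] foot ends [322.4552 139.8832] [320.7369 173.7991] z 0.007925698347089657 board top [252.25   185.0434] [256.3978 122.6075] mid
0.62 rod at y+.075 [275.4265 103.3774] foot ends [315.4434 139.5204] [313.9013 173.4083] z 0.00948303666446565 board top [241.8854 184.9144] [248.9338 122.5981] mid
0.55 rod at y+.075 [269.2047 103.2969] foot ends [309.0763 139.1923] [307.6958 173.0271] z 0.01067433580747057 board top [232.6981 184.6876] [242.2772 122.5957] mid
```

```bash
python3 -c "
from h import *
print(manip.close_job())"
```

```text
the job is handed in; nothing more can be done
None
```

I've handed in the job; the clock read about 19.5 s of the 66 s. The chart is standing on its open leg in the middle of the pad, facing the robot.

- **Jar:** I lifted it off the pad and stood it on open bench at about (0.48, −0.07), roughly 0.21 m to the left of the pad's centre. It was still upright in the last pictures.
- **Chart:** While it was in the front slot I pushed the rod until the leg reached its stop; the push force rose from 2 to 12 N. I then lifted the chart by its tab, leaned it back 0.35 rad and set it down on the pad, turned to match the pad.
- **Last checks:**
  - In the last pictures the chart's outline matched the expected pose to within 2–3 pixels. That pose has the lower edge about 52 mm in front of the pad's centre and the chart square to the pad.
  - The end of the leg plate matched a fully open leg. The rod sat about 3 pixels short of it, so the leg angle is roughly 0.67 rad or more (0.62 needed). That gap is about the size of the camera calibration error.
  - The gripper had backed off well clear.
- **Other objects:** In the last look the plain board, cup and low cup were where they started, within the finder's accuracy (a few mm up to about 2 cm). The bottle was last seen in place just after I lifted the chart out.
- **Disagreements:** The finder's "leg_foot" position kept landing near the rod instead of the foot, and it once labelled the jar as a chart, so I ignored both. No check failed.

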